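Pack out a cuvette tray in its clamp and hold the clamp tight

TASK

The cuvette tray sits loose against the end stop of its clamp, and the sprung jaw cannot travel far enough to reach it: take spacer plates from the holder and stand them upright, tab up, one against the other in the middle of the gap between cuvette tray and jaw, as many as it takes and no more, until the jaw, pushed in, comes up firm on the stack instead of running to the end of its travel. Finish while still pushing the jaw with the fingers, so that stack and cuvette tray are held tight against the end stop. Leave the spare spacers in the holder and the bottles and the timer alone.

Things in the scene. Friction and masses are not known exactly. Their poses are not given: they have to be found in the camera images.
- clamp_tray: fixed aluminium base plate 90 (x) x 190 (y) mm on the worktop, its top 16 mm above the worktop. Origin: centre of its underside, on the worktop. z up; y is its long axis: the end stop is at its -y end and the jaw at its +y end
- end_stop: fixed aluminium bar across the base plate, 88 (x) x 12 (y) x 22 mm high, standing on the plate's top, its place along y differs from time to time. Origin: centre of its underside; axes parallel to the clamp tray's
- cuvette_tray: loose open grey tray of clear cuvettes, standing on the base plate with one long side against the end stop. 64 mm along its own x (which lies along the clamp tray's y), 100 mm along its own y, walls 25 mm high. Origin: centre of its underside. The side towards the jaw is 32 mm from the origin
- jaw: dark sliding jaw, front block 60 (x) x 14 (y) x 28 mm high. Origin: middle of its front face (towards the cuvette tray), level with the base plate's top; axes parallel to the clamp tray's. Slides 24 mm along -y: origin at y = 0.044 m in the clamp tray's frame when open, y = 0.020 m at the end of its travel, where 5 to 33 mm to the cuvette tray remain. A spring of 2.5 N (open) to 4.9 N pushes it back open
- jaw_post (a point): middle of the top of the jaw's black push post: 20 (x) x 16 (y) mm, its top 66 mm above the base plate, bare down to 16 mm above it; 36 mm behind (+y of) the jaw's front face. Behind the post nothing of the jaw sticks out more than 1 mm, so it can be pushed there. One, two or three spacers are needed; the right number goes in with at least 11 mm to spare while the jaw is open
- spacer_holder: fixed grey block 70 (x) x 95 (y) x 20 mm high with four slots 15 mm wide (y) and 54 mm long (x), at y = -33, -11, +11 and +33 mm, slot floor 6 mm above the worktop (14 mm deep); one spacer stands in each. Origin: centre of its underside; z up
- spacer_0: one of four identical T-shaped aluminium spacer plates, standing upright. Lower part 50 (x) x 12 (y, the thickness) x 30 mm high; centred on top of it a gripping tab 22 (x) x 12 (y) x 36 mm high, so 66 mm high in all. Origin: centre of the underside; z up. 60 g. Gripped by the tab across its 22 mm width (along x), the fingers clear the neighbouring spacers
- spacer_1: one of four identical T-shaped aluminium spacer plates, standing upright. Lower part 50 (x) x 12 (y, the thickness) x 30 mm high; centred on top of it a gripping tab 22 (x) x 12 (y) x 36 mm high, so 66 mm high in all. Origin: centre of the underside; z up. 60 g. Gripped by the tab across its 22 mm width (along x), the fingers clear the neighbouring spacers
- spacer_2: one of four identical T-shaped aluminium spacer plates, standing upright. Lower part 50 (x) x 12 (y, the thickness) x 30 mm high; centred on top of it a gripping tab 22 (x) x 12 (y) x 36 mm high, so 66 mm high in all. Origin: centre of the underside; z up. 60 g. Gripped by the tab across its 22 mm width (along x), the fingers clear the neighbouring spacers
- spacer_3: one of four identical T-shaped aluminium spacer plates, standing upright. Lower part 50 (x) x 12 (y, the thickness) x 30 mm high; centred on top of it a gripping tab 22 (x) x 12 (y) x 36 mm high, so 66 mm high in all. Origin: centre of the underside; z up. 60 g. Gripped by the tab across its 22 mm width (along x), the fingers clear the neighbouring spacers
- serum_a: small white bottle with a green cap, 40 mm wide, 70 mm high, behind the holder; bystander. Origin: centre of its underside
- reagent_c: small white bottle with a blue cap, 38 mm wide, 68 mm high, behind the work; bystander. Origin: centre of its underside
- bench_timer: white bench timer lying flat, 66 x 62 x 18 mm, left of the work; bystander. Origin: centre of its underside
Mind the look-alikes: they are no part of the job. Leave any yellow look-alike of the spacer_3 alone.

How it is judged:
By the outcome, as a careful person would: the job done as asked, in the order asked, and still so for the second after the job is handed in, while the arm keeps its last pose, push and grip.
It also fails if it takes over 72 s, if anything falls off the work surface, if the arm or the gripper's body presses on something with over 40 N, if the wrist force passes 120 N, or if a joint passes its speed limit or range.

ROBOT

A 7-joint arm with a two-finger parallel gripper is mounted at the origin on a cart in front of the work surface, level with it; the furniture and walls round the work are solid. World frame = base frame: x ahead of the robot, y to its left, z up, the work surface at z = 0. Lengths are in m, angles in rad, forces in N, time in s.
With the tool pointing down it reaches from about 0.425 to 0.875 m from the base axis. Payload 9.9 kg.
Tool frame: the origin (TCP) lies midway between the tips of the shut fingers; the grasp point (between the pads) lies r.pinch_z behind it (r.pinch_z is the distance from the TCP to the grasp point, in m); y points along the fingers, x is the direction in which the jaws open and shut, and the axes are right-handed (so a half turn about y gives the same grasp; the last joint's range is limited). The gripper opens to 85 mm and grips with 20 to 120 N. Pads are 22 mm wide; open, the fingers measure 114 mm over their backs; the gripper's body (76 mm by 85 mm) begins 54 mm behind the grasp point. The pads swing forward as they close: fully open they stand 13 mm farther back than shut.
Start: joints at [-1.196, 0.576, 0.025, 1.437, -0.015, 1.129, -0.057], TCP at [0.299, 0.605, 0.231] pointing down, gripper open.
Joint ranges: [-2.76, 2.76], [-0.34, 2.15], [-1.52, 1.57], [0.19, 2.46], [-1.09, 4.23], [0.17, 1.99], [-2.82, 2.82]. Speed limits (rad/s): [2.22, 2.22, 3.01, 3.01, 3.14, 3.14, 3.14].

INTERFACE

Orientations are given as a 3x3 rotation matrix whose columns are the frame's x, y, z axes.
In Python, from rig import monitor, eyes, job_done, r gives the robot as it stands.
- The arm moves only by the tool servo_tool, never from a script. Its argument "increments" is a list of rows, each a list of 7 numbers: the shift along the world's x, y, z in m, then the turn, a rotation vector about the world's x, y, z in rad, then the closure in counts, from 0 (fully open) to 255 (shut). A call has exactly 10 rows; each row shifts and turns the commanded pose from where the row before left it; what a row does not reach is not made up. A row lasts 1/10 s, in which the tool goes at most 50 mm and 8.59 degrees, less where a joint would pass 70% of its speed; a pose out of reach is approached as far as the arm can. A call with a gripper value outside its range is refused whole. The fingers move at their own pace and stop on an object; "squeeze" is the grip in N (left out, the last holds). Time passes only in rows, so rows that do not move let the fingers close, or fill a call up. It gives the time, the measured TCP pose, the force and the opening at its end, in the units of the state.
- monitor.state(): the state, without advancing time (a new reading comes with each control period).
- eyes.camera(name): name is "scene" or "top"; returns a dict with "color" (384x512x3 uint8, blue, green, red), "range_z" (384x512 float32, m along the optical axis (not along the pixel's ray), 0 where there is no reading), "fx", "fy", "cx", "cy" (pixels), "rvec" (rotation vector, rad) and "tvec" (3), from world to camera coordinates, as OpenCV has them. Camera axes: x right, y down, z forward; pixel columns grow to the right and rows downward; lengths in m; the calibration is good to about 2 mm. A picture is of the moment at which its call begins.
- job_done(): hands the job in, once; it reports no verdict.
The state is a dict: "time_s": time; "qpos": joint angles; "joint_vel": joint speeds; "joint_torque": joint torques, N m; "tcp_pos": TCP position; "eef_rot": TCP orientation; "contact_force": force on the tool from outside, world axes, zero at the start; "wrist_torque": the same for the moment, N m; "width": opening from 0.0 (shut) to 1.0 (fully open).
Only numpy, scipy, OpenCV 4.12 (cv2) and the standard library are available. Lean on these libraries where they do the work, as an engineer would, in place of code of your own. Each camera call takes 0.05 s, during which the arm holds its last target. There are 200 camera calls.

## Working session

There is one attempt and no reset: what is moved stays moved. The work goes in short steps, Python scripts to look and compute and a tool call to move; the robot and the scene stay as the last step left them, time stands still between calls to the robot, and variables do not carry over. Pictures are saved under pics/ and viewed, about 8 in all and at most 12, crops included, and the job is handed in when it is done.

Besides the shell and the picture viewer there is one more tool, called after ">>>" by a JSON object that holds its "method" and its "body". servo_tool: Moves the arm, as the interface text tells. Its arguments: {"type":"object","properties":{"increments":{"type":"array"},"squeeze":{"type":"number"}},"required":["increments"]}

```bash
mkdir -p pics; ls; python3 - <<'E'
from rig import monitor, eyes, r
import cv2,numpy as np
s=monitor.state(); print(s, r.pinch_z)
for n in("scene","top"):
    c=eyes.camera(n); cv2.imwrite(f"pics/{n}0.png",c["color"]); np.savez(f"{n}0.npz",**c)
    print(n,c["fx"],c["cx"],c["cy"],c["rvec"],c["tvec"])
a=[cv2.imread(f"pics/{n}0.png") for n in("scene","top")]
E
```

```text
pics
{'time_s': 0.0, 'qpos': array([-1.19582307,  0.57654457,  0.02485027,  1.43789171, -0.01501712,
        1.12899263, -0.05646515]), 'joint_vel': array([ 7.12682945e-06, -2.01864557e-03, -2.37712467e-04, -9.24983403e-04,
        2.18788399e-03, -1.29193089e-03, -1.06967634e-03]), 'joint_torque': array([ 1.03352424e-03, -7.65740848e+01,  2.25125670e+00, -2.85992056e+01,
        1.54729653e-02,  1.20446333e-02,  4.27021541e-05]), 'tcp_pos': array([0.29871907, 0.60480898, 0.23044016]), 'eef_rot': array([[ 4.42797204e-01, -6.63894366e-04, -8.96621545e-01],
       [ 8.96620273e-01, -1.51235899e-03,  4.42797695e-01],
       [-1.64998455e-03, -9.99998636e-01, -7.44071857e-05]]), 'contact_force': array([-0.40030267, -0.12200805, -0.22857573]), 'wrist_torque': array([ 0.03269841, -0.04044144, -0.00363758]), 'width': 1.0044331962752822} 0.0187
scene 377.90334454514453 258.6357189801572 191.91635218329824 [ 1.80105504  1.140044   -0.65913878] [-0.45187857 -0.12618711  1.43573713]
top 368.4200518034082 253.45965931872985 194.7545319830658 [ 2.0737958  -2.10842221  0.25326744] [0.26014474 0.58064327 0.98248584]
```

View pics/scene0.png

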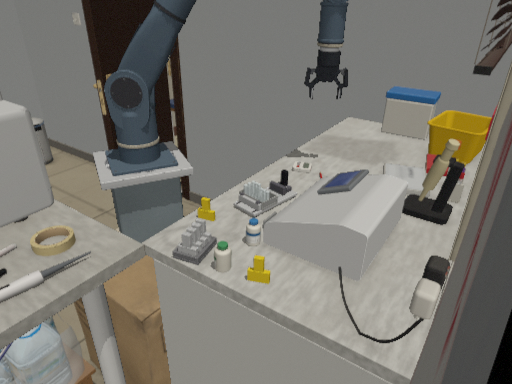

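View pics/top0.png

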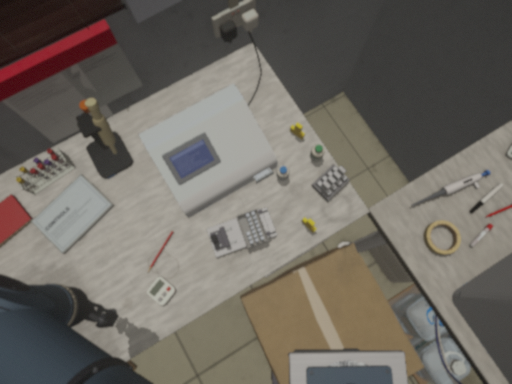

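Scene: holder with four grey spacers at scene (196,243) / top (331,181). The clamp is at scene (258,197) / top (243,233), with its jaw post at top (217,240). Candidates for "spacer": four grey plates in the holder, plus yellow look-alikes at top (298,130) and (309,225), which I leave alone. Close crop next.

```bash
cat > h.py <<'E'
import cv2,numpy as np
def pts(c):
    R=cv2.Rodrigues(c["rvec"])[0]; z=c["range_z"]
    v,u=np.mgrid[:z.shape[0],:z.shape[1]]
    p=np.stack([(u-c["cx"])/c["fx"]*z,(v-c["cy"])/c["fy"]*z,z],-1)
    w=(p-np.ravel(c["tvec"]))@R
    w[z==0]=np.nan
    return w
def ray(c,u,v,h):
    R=cv2.Rodrigues(c["rvec"])[0]; d=np.array([(u-c["cx"])/c["fx"],(v-c["cy"])/c["fy"],1])@R
    o=-R.T@np.ravel(c["tvec"]); return o+d*(h-o[2])/d[2]
E
python3 - <<'E'
from h import *
T=dict(np.load("top0.npz")); S=dict(np.load("scene0.npz"))
w=pts(T); np.set_printoptions(precision=4,suppress=True)
for u,v in((330,200),(250,215),(217,240),(200,250),(285,172),(318,150),(160,290)): print(u,v,w[v,u])
for n,c,(x0,y0,x1,y1) in(("t",T,(200,120,360,265)),("s",S,(160,150,310,270))):
    cv2.imwrite(f"pics/crop{n}.png",cv2.resize(c["color"][y0:y1,x0:x1],None,fx=5,fy=5,interpolation=cv2.INTER_CUBIC)[:600,:800])
# heights
x=w[...,0];y=w[...,1];z=w[...,2]
print(np.round(z[150:250:6,200:360:8]*1000).astype(int))
E
```

```text
330 200 [0.582  0.0177 0.0009]
250 215 [0.5357 0.2617 0.0218]
217 240 [0.4571 0.3538 0.0714]
200 250 [0.4366 0.41   0.007 ]
285 172 [0.6532 0.1573 0.0657]
318 150 [0.717  0.0584 0.0729]
160 290 [0.3248 0.5197 0.0177]
[[                 144                  138                  112
                   110                  108                  100
                    98                   94                   93
                    90                    2                    3
                    -1                    1                   54
                    72                 -903                 -899
                  -896                 -908]
 [                 136                  133                  128
                   104                   98                   97
                    96                   88                   90
                    82                    5                    6
                     2                    7                   34
                    48                    5                 -895
                  -895                 -904]
 [           
[... 5872 characters left out ...]
       1                    3
                    -1                    3                    3
                     1                 -901                 -887
                  -895                 -895]
 [                   1                   -1                   36
                    33                   18                   13
                    26                    0                   -1
                     0                    0                   -1
                     0                    1                    3
                  -900                 -906                 -906
                  -369                 -324]]<stdin>:9: RuntimeWarning: invalid value encountered in cast
```

View pics/cropt.png

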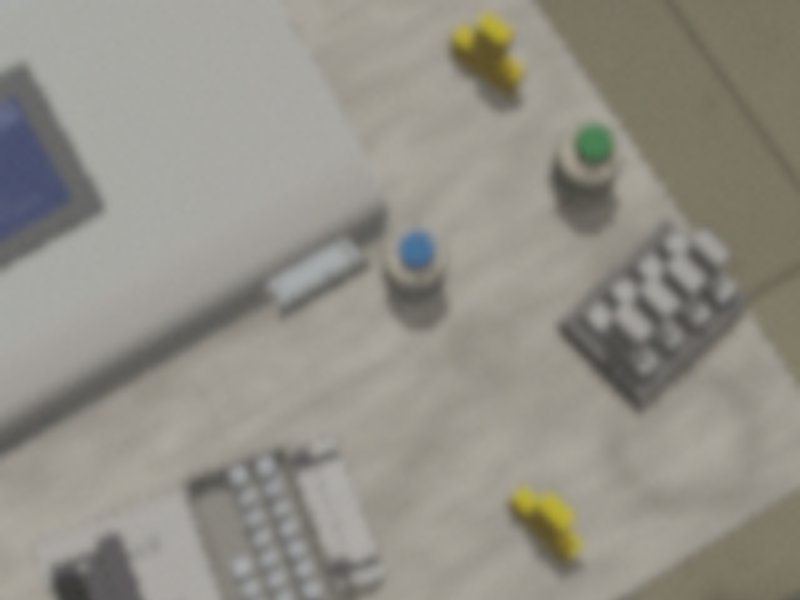

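View pics/crops.png

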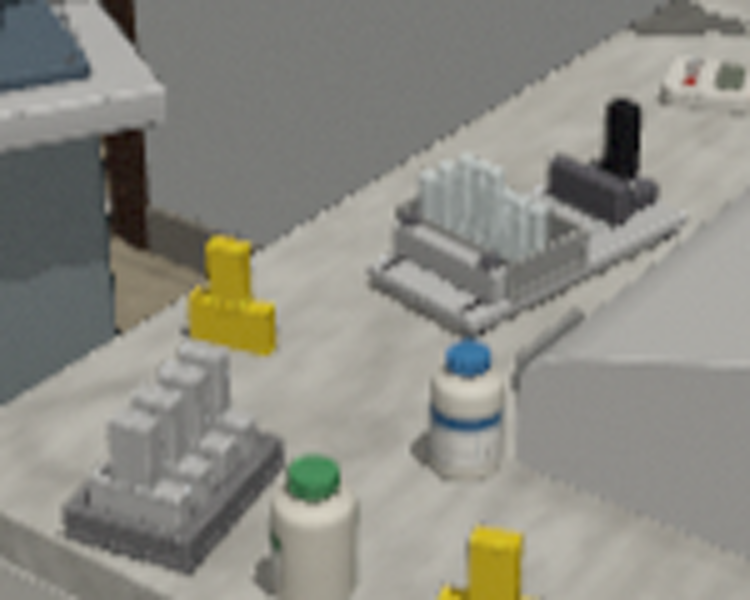

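```bash
cat > m.py <<'E'
from h import *
import sys
np.set_printoptions(precision=4,suppress=True)
sfx=sys.argv[1] if len(sys.argv)>1 else "0"
C={n:dict(np.load(f"{n}{sfx}.npz")) for n in("top","scene")}
for n,c in C.items():
    w=pts(c)
    print(n,"cam",-cv2.Rodrigues(c["rvec"])[0].T@np.ravel(c["tvec"]))
    X=w.reshape(-1,3); ok=np.isfinite(X).all(1); hsv=cv2.cvtColor(c["color"],cv2.COLOR_BGR2HSV).reshape(-1,3)
    ok&=~((hsv[:,1]>150)&(hsv[:,0]<40))
    def box(nm,cx,cy,r,z0,z1):
        m=ok&(np.hypot(X[:,0]-cx,X[:,1]-cy)<r)&(X[:,2]>z0)&(X[:,2]<z1)
        P=X[m]; q=cv2.minAreaRect(P[:,:2].astype(np.float32)*1000); print(n,nm,m.sum(),q); return P
    box("plate",.52,.27,.13,.010,.024)
    box("holder",.63,.02,.075,.012,.026)
    P=box("tabs",.63,.02,.07,.055,.08)
    _,l,ce=cv2.kmeans(P[:,:2].astype(np.float32),4,None,(3,50,1e-5),10,cv2.KMEANS_PP_CENTERS); print(ce[ce[:,0].argsort()])
    box("post",.457,.354,.03,.06,.095)
E
python3 m.py
```

```text
top cam [0.331  0.2503 1.0945]
top plate 1193 ((515.9573364257812, 300.19512939453125), (181.26808166503906, 193.92694091796875), 26.757347106933594)
top holder 308 ((635.4071655273438, 16.6124267578125), (69.90467834472656, 95.56281280517578), 41.76801681518555)
top tabs 186 ((635.5186767578125, 16.54647445678711), (21.978376388549805, 78.51825714111328), 41.555633544921875)
[[ 0.6125  0.0418]
 [ 0.6274  0.0264]
 [ 0.641   0.009 ]
 [ 0.6567 -0.007 ]]
top post 50 ((462.2028503417969, 363.2950134277344), (20.131072998046875, 15.578939437866211), 19.04926300048828)
scene cam [ 1.3842 -0.1838  0.5758]
scene plate 462 ((489.7671813964844, 287.29302978515625), (92.22695922851562, 188.6519012451172), 19.090879440307617)
scene holder 356 ((635.666748046875, 16.325721740722656), (72.08546447753906, 96.60869598388672), 42.12896728515625)
scene tabs 297 ((635.6703491210938, 17.403411865234375), (24.028032302856445, 80.72510528564453), 41.10594177246094)
[[ 0.6171  0.0424]
 [ 0.6317  0.0259]
 [ 0.6462  0.0094]
 [ 0.6604 -0.0082]]
scene post 55 ((464.3094482421875, 362.5679931640625), (19.61966323852539, 16.44480323791504), 21.598234176635742)
```

```bash
cat > g.py <<'E'
from h import *
import sys
np.set_printoptions(precision=1,suppress=True,linewidth=150)
sfx=sys.argv[1] if len(sys.argv)>1 else "0"
a=np.radians(19.1); A=np.array([[np.cos(a),np.sin(a)],[-np.sin(a),np.cos(a)]]); c0=np.array([.4898,.2873])
for n in("top","scene"):
    c=dict(np.load(f"{n}{sfx}.npz")); X=pts(c).reshape(-1,3); X=X[np.isfinite(X).all(1)]
    L=np.c_[(X[:,:2]-c0)@A.T,X[:,2]]*1000
    for nm,x0,x1,y0,y1,z0,z1 in(("plate",-50,50,-100,100,12,20),("plate@gap",-44,44,-25,40,12,20),("plate+y",-40,40,60,110,12,20),
      ("tray rim",-60,60,-80,15,36,46),("stop top",-50,50,-100,-45,33,46),("jaw top",-40,40,30,70,40,48),("post top",-20,20,60,100,72,92)):
        m=np.all((L>[x0,y0,z0])&(L<[x1,y1,z1]),1)
        if m.sum()>5: q=L[m]; print(n,nm,m.sum(),"x",np.percentile(q[:,0],[0,2,98,100]),"y",np.percentile(q[:,1],[0,2,98,100]),"z",q[:,2].mean(),cv2.minAreaRect(q[:,:2].astype(np.float32)))
    # height profile along y at |x|<40
    for xs in((-30,-10),(-10,10),(10,30)):
        print(xs,[(y,round(float(np.median(s)),0)) for y in range(-100,60,4) if len(s:=L[(L[:,0]>xs[0])&(L[:,0]<xs[1])&(abs(L[:,1]-y)<2)&(L[:,2]<46),2])])
    # warp to plane z=41mm in clamp frame, 0.4 mm/px
    R=cv2.Rodrigues(c["rvec"])[0]; K=np.array([[c["fx"],0,c["cx"]],[0,c["fy"],c["cy"]],[0,0,1]])
    for h in(.041,):
        s=.0004; W=np.array([[A[0,0],A[1,0],c0[0]],[A[0,1],A[1,1],c0[1]],[0,0,0]],float)
        U=np.array([[s,0,-.06],[0,-s,.1],[0,0,1]])
        M=np.zeros((3,3)); M[:2]=W[:2]; M[2]=[0,0,h]
        H=K@(R@M+np.outer(np.ravel(c["tvec"]),[0,0,1]))@U
        im=cv2.warpPerspective(c["color"],np.linalg.inv(H),(300,500),flags=cv2.INTER_CUBIC)
        for yy in range(-80,90,20): cv2.line(im,(0,int((100-yy)/.4)),(8,int((100-yy)/.4)),(0,0,255),1)
        cv2.imwrite(f"pics/w{n}{sfx}.png",im)
cv2.imwrite(f"pics/w{sfx}.png",np.hstack([cv2.imread(f"pics/w{n}{sfx}.png") for n in("top","scene")]))
E
python3 g.py
```

```text
top plate 865 x [-49.5 -45.6  42.5  44.1] y [-94.2 -92.   94.5  96. ] z 17.4960037865387 ((-2.7202377319335938, 1.0132675170898438), (190.0835418701172, 92.9592514038086), 89.53630065917969)
top plate@gap 413 x [-44.  -42.2  42.1  43.8] y [-24.6 -23.2  38.7  39.8] z 17.690322584502734 ((0.045001983642578125, 7.785377502441406), (87.55403137207031, 64.27667999267578), 0.5064486861228943)
top plate+y 118 x [-39.7 -39.   39.   39.8] y [60.2 61.1 96.  96. ] z 17.441435887785953 ((0.15484619140625, 78.29219055175781), (79.49469757080078, 35.72038650512695), 0.29774942994117737)
top tray rim 262 x [-55.4 -55.   44.   45.3] y [-75.2 -74.3   1.5   2. ] z 41.357525498267485 ((-5.020221710205078, -36.578277587890625), (76.9743423461914, 100.80021667480469), 89.8016586303711)
top stop top 166 x [-48.2 -45.   43.6  45.3] y [-75.2 -74.6 -49.7 -45.8] z 40.51928117982012 ((-1.401611328125, -60.59870147705078), (93.50457763671875, 29.388120651245117), 0.1823243796825409)
top jaw top 93 x [-30.4 -30.1  27.6  28.6] y [45.1 45.3 58.8 59.1] z 45.06704409238854 ((-0.9473247528076172, 52.13335418701172), 
[... 3225 characters left out ...]
, 38.0), (-52, 40.0), (-48, 41.0), (4, 42.0), (36, 20.0), (40, 18.0), (44, 30.0), (48, 28.0), (52, 44.0), (56, 44.0)]
(-10, 10) [(-100, 1.0), (-96, 1.0), (-92, 10.0), (-88, 17.0), (-84, 15.0), (-80, 17.0), (-76, 24.0), (-72, 29.0), (-68, 38.0), (-64, 38.0), (-60, 40.0), (-52, 41.0), (-48, 40.0), (0, 41.0), (36, 17.0), (40, 16.0), (44, 28.0), (48, 34.0), (52, 16.0), (56, 44.0)]
(10, 30) [(-100, 0.0), (-96, 1.0), (-92, 10.0), (-88, 16.0), (-84, 16.0), (-80, 16.0), (-76, 22.0), (-72, 30.0), (-68, 39.0), (-64, 39.0), (-60, 41.0), (-52, 41.0), (-48, 40.0), (-44, 41.0), (0, 34.0), (4, 34.0), (24, 16.0), (28, 16.0), (32, 17.0), (36, 15.0), (40, 17.0), (44, 26.0), (48, 29.0), (52, 35.0), (56, 39.0)]
```

View pics/w0.png

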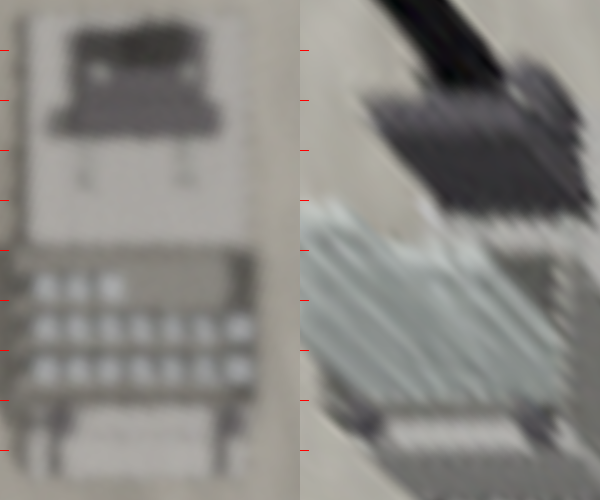

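Measured so far:
- Holder centre is (0.6355, 0.017), x-axis at 41.6° (rect 70x95.6, tabs 22x78.5, as they should be).
- Clamp centre is (0.490, 0.287), x-axis at 19.1°. The post lands within 2 mm of its prediction.
- The tray face is at clamp y ≈ +1 to +2 and the jaw at 44, so the gap is about 42–43 mm open and about 18–19 mm at the end of travel. That means two spacers.

I'll take the two at the holder's +y side, which are farthest from the green-capped bottle.

>>> {"method": "servo_tool", "body": {"increments": [[0.0157, -0.0281, -0.003, 0, 0, -0.0193, 0], [0.0157, -0.0281, -0.003, 0, 0, -0.0193, 0], [0.0157, -0.0281, -0.003, 0, 0, -0.0193, 0], [0.0157, -0.0281, -0.003, 0, 0, -0.0193, 0], [0.0157, -0.0281, -0.003, 0, 0, -0.0193, 0], [0.0157, -0.0281, -0.003, 0, 0, -0.0193, 60], [0.0157, -0.0281, -0.003, 0, 0, -0.0193, 90], [0.0157, -0.0281, -0.003, 0, 0, -0.0193, 90], [0.0157, -0.0281, -0.003, 0, 0, -0.0193, 90], [0.0157, -0.0281, -0.003, 0, 0, -0.0193, 90]], "squeeze": 40}}

```text
time_s: 1.1
tcp_pos: [0.4563, 0.3229, 0.2009]
eef_rot: [[0.607, -0.0, -0.795], [0.795, -0.0, 0.607], [-0.001, -1.0, 0.0]]
contact_force: [0.9, 0.0, 0.2]
width: 0.646
```

>>> {"method": "servo_tool", "body": {"increments": [[0.0157, -0.0281, 0, 0, 0, -0.0193, 90], [0.0157, -0.0281, 0, 0, 0, -0.0193, 90], [0.0157, -0.0281, 0, 0, 0, -0.0193, 90], [0.0157, -0.0281, 0, 0, 0, -0.0193, 90], [0.0157, -0.0281, 0, 0, 0, -0.0193, 90], [0.0157, -0.0281, 0, 0, 0, -0.0193, 90], [0.0157, -0.0281, 0, 0, 0, -0.0193, 90], [0.0157, -0.0281, 0, 0, 0, -0.0193, 90], [0.0157, -0.0281, 0, 0, 0, -0.0193, 90], [0, 0, 0, 0, 0, 0, 90]]}}

```text
time_s: 2.1
tcp_pos: [0.5988, 0.0657, 0.201]
eef_rot: [[0.74, 0.001, -0.673], [0.673, -0.003, 0.74], [-0.002, -1.0, -0.003]]
contact_force: [0.3, -0.4, 0.1]
width: 0.647
```

>>> {"method": "servo_tool", "body": {"increments": [[0.0152, -0.0237, 0, 0, 0, -0.012, 90], [0, 0, -0.03, 0, 0, 0, 90], [0, 0, -0.03, 0, 0, 0, 90], [0, 0, -0.03, 0, 0, 0, 90], [0, 0, -0.03, 0, 0, 0, 90], [0, 0, -0.015, 0, 0, 0, 90], [0, 0, -0.01, 0, 0, 0, 90], [0, 0, -0.01, 0, 0, 0, 90], [0, 0, -0.006, 0, 0, 0, 90], [0, 0, 0, 0, 0, 0, 90]]}}

```text
time_s: 3.1
tcp_pos: [0.6123, 0.0477, 0.0399]
eef_rot: [[0.743, -0.0, -0.669], [0.669, 0.0, 0.743], [-0.0, -1.0, 0.0]]
contact_force: [-0.3, 0.3, 0.8]
width: 0.65
```

```bash
python3 - <<'E'
from rig import eyes
import cv2,numpy as np
c=eyes.camera("scene"); cv2.imwrite("pics/s1.png",cv2.resize(c["color"][150:290,120:300],None,fx=4,fy=4,interpolation=cv2.INTER_CUBIC))
E
```

```text
(no output)
```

View pics/s1.png

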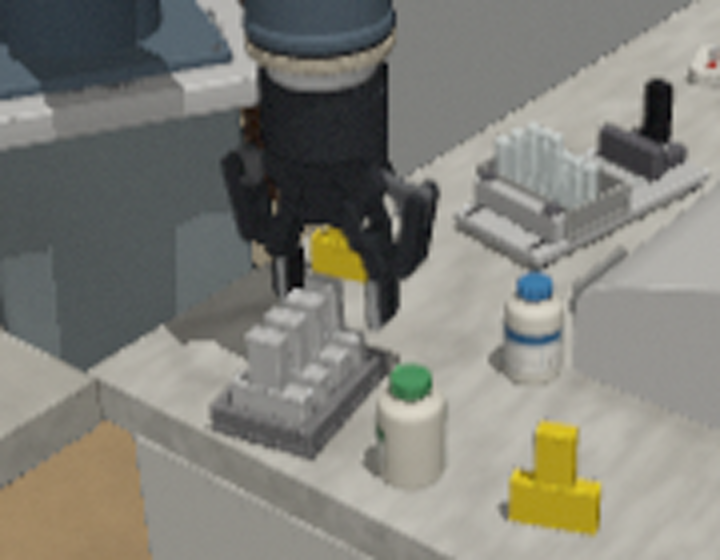

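The fingers straddle the far (+y) spacer's tab at (318,290). The TCP is about 6 mm short, so I correct that, then close.

>>> {"method": "servo_tool", "body": {"increments": [[0.001, -0.003, 0, 0, 0, 0, 90], [0.0007, -0.0027, 0, 0, 0, 0, 90], [0, 0, 0, 0, 0, 0, 90], [0, 0, 0, 0, 0, 0, 200], [0, 0, 0, 0, 0, 0, 230], [0, 0, 0, 0, 0, 0, 230], [0, 0, 0, 0, 0, 0, 230], [0, 0, 0, 0, 0, 0, 230], [0, 0, 0, 0, 0, 0, 230], [0, 0, 0, 0, 0, 0, 230]], "squeeze": 40}}

```text
time_s: 4.15
tcp_pos: [0.614, 0.0418, 0.0404]
eef_rot: [[0.743, -0.0, -0.669], [0.669, -0.0, 0.743], [-0.0, -1.0, 0.0]]
contact_force: [-0.5, -0.9, 5.8]
width: 0.249
```

>>> {"method": "servo_tool", "body": {"increments": [[0, 0, 0.01, 0, 0, 0, 230], [0, 0, 0.01, 0, 0, 0, 230], [0, 0, 0.01, 0, 0, 0, 230], [0, 0, 0.02, 0, 0, 0, 230], [0, 0, 0.02, 0, 0, 0, 230], [0, 0, 0.02, 0, 0, 0, 230], [0, 0, 0.02, 0, 0, 0, 230], [0, 0, 0.02, 0, 0, 0, 230], [0, 0, 0, 0, 0, 0, 230], [0, 0, 0, 0, 0, 0, 230]]}}

```text
time_s: 5.15
tcp_pos: [0.6143, 0.042, 0.1709]
eef_rot: [[0.743, 0.001, -0.669], [0.669, 0.0, 0.743], [0.001, -1.0, -0.001]]
contact_force: [0.6, 0.6, -1.2]
width: 0.249
```

```bash
python3 - <<'E'
from rig import eyes,monitor
from h import *
np.set_printoptions(precision=4,suppress=True)
s=monitor.state(); t=s["tcp_pos"]; print(t)
for n in ("scene",):
    c=eyes.camera(n); np.savez(n+"2.npz",**c)
    cv2.imwrite("pics/s2.png",cv2.resize(c["color"][120:260,130:290],None,fx=4,fy=4,interpolation=cv2.INTER_CUBIC))
    X=pts(c).reshape(-1,3); X=X[np.isfinite(X).all(1)]
    m=(np.hypot(X[:,0]-t[0],X[:,1]-t[1])<.035)&(X[:,2]>t[2]-.045)&(X[:,2]<t[2]-.008)
    P=X[m]; print(m.sum(),cv2.minAreaRect(P[:,:2].astype(np.float32)*1000),np.percentile(P[:,2],[0,3,50,97]))
    for k in range(10):
        z0=t[2]-.05+.005*k; q=P[(P[:,2]>z0)&(P[:,2]<z0+.005)]
        if len(q): print(k,z0,len(q),q.mean(0),np.ptp((q[:,:2]@[.743,.669])),np.ptp(q[:,:2]@[-.669,.743]))
E
```

```text
[0.6143 0.042  0.1709]
197 ((618.6771850585938, 39.9246826171875), (51.1685791015625, 11.54825496673584), 51.767173767089844) [0.1371 0.1382 0.1504 0.1622]
3 0.13593962188568418 25 [0.618  0.0393 0.139 ] 0.04827977911870762 0.00495862966346633
4 0.14093962188568418 36 [0.6208 0.0422 0.1431] 0.04884594878205922 0.01268889911818566
5 0.14593962188568418 42 [0.6209 0.0419 0.1485] 0.052080297445916135 0.011939309695263856
6 0.15093962188568416 39 [0.6195 0.0415 0.1534] 0.05115248433741043 0.011808984378793186
7 0.15593962188568417 39 [0.6202 0.0415 0.1587] 0.04947826340282424 0.012719131783727744
8 0.16093962188568417 16 [0.6171 0.0385 0.162 ] 0.04870010082895154 0.0068910607537714386
```

View pics/s2.png

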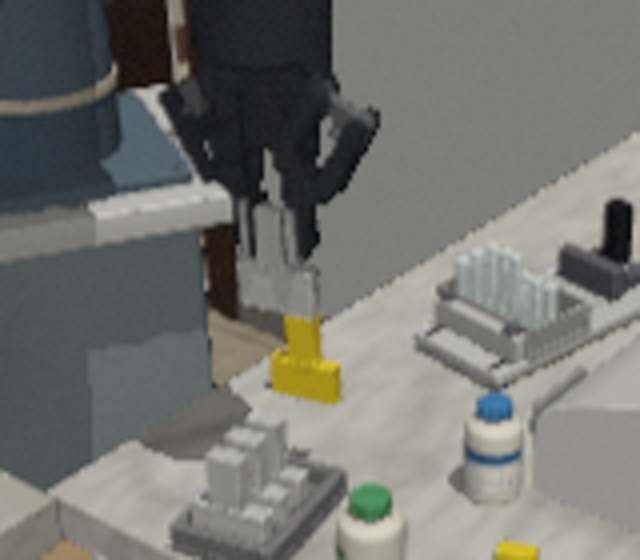

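The spacer is held upright by its tab; its bottom is at TCP −34 mm as expected, and three spares remain. Over to the clamp.

>>> {"method": "servo_tool", "body": {"increments": [[-0.008, 0.0156, 0, 0, 0, -0.03, 230], [-0.016, 0.032, 0, 0, 0, -0.05, 230], [-0.016, 0.032, 0, 0, 0, -0.05, 230], [-0.016, 0.032, 0, 0, 0, -0.05, 230], [-0.016, 0.032, 0, 0, 0, -0.05, 230], [-0.016, 0.032, 0, 0, 0, -0.05, 230], [-0.016, 0.032, 0, 0, 0, -0.05, 230], [-0.016, 0.032, 0, 0, 0, -0.05, 230], [-0.008, 0.0156, 0, 0, 0, -0.02, 230], [0, 0, 0, 0, 0, 0, 230]]}}

```text
time_s: 6.2
tcp_pos: [0.4837, 0.3003, 0.1691]
eef_rot: [[0.943, -0.002, -0.332], [0.332, 0.0, 0.943], [-0.002, -1.0, 0.001]]
contact_force: [-0.2, -0.3, -0.7]
width: 0.247
```

```bash
cat > k.py <<'E'
from rig import eyes,monitor
from h import *
np.set_printoptions(precision=1,suppress=True)
a=np.radians(19.1); A=np.array([[np.cos(a),np.sin(a)],[-np.sin(a),np.cos(a)]]); c0=np.array([.4898,.2873])
s=monitor.state(); t=s["tcp_pos"]; print("tcp clamp",A@(t[:2]-c0)*1000,t[2]*1000,"ang",np.degrees(np.arctan2(s["eef_rot"][1,0],s["eef_rot"][0,0])),s["contact_force"])
def look(z0,z1,tag,r=(32,18)):
  L0=A@(t[:2]-c0)*1000
  for n in("top","scene"):
    c=eyes.camera(n); np.savez(n+tag+".npz",**c)
    X=pts(c).reshape(-1,3); X=X[np.isfinite(X).all(1)]; L=np.c_[(X[:,:2]-c0)@A.T,X[:,2]]*1000
    m=(abs(L[:,0]-L0[0])<r[0])&(abs(L[:,1]-L0[1])<r[1])&(L[:,2]>z0)&(L[:,2]<z1)
    q=L[m]
    if len(q)>4: print(n,len(q),cv2.minAreaRect(q[:,:2].astype(np.float32)),np.percentile(q,[2,50,98],axis=0).ravel())
E
python3 - <<'E'
from k import *
look(t[2]*1000-40,t[2]*1000-10,"3")
E
```

```text
tcp clamp [-1.5 14.3] 169.08180544399724 ang 19.368029960554797 [-0.2 -0.3 -0.7]
scene 109 ((2.1958465576171875, 7.786242961883545), (48.661399841308594, 15.177289009094238), 12.093940734863281) [-21.5   4.2 136.6   6.2   7.3 147.1  25.   17.7 158.1]
```

```bash
python3 - <<'E'
from k import *
c=dict(np.load("scene3.npz")); X=pts(c).reshape(-1,3); X=X[np.isfinite(X).all(1)]; L=np.c_[(X[:,:2]-c0)@A.T,X[:,2]]*1000
m=(abs(L[:,0])<32)&(abs(L[:,1]-13)<20)&(L[:,2]>134)&(L[:,2]<157); q=L[m]
for x in range(-32,32,5):
    s=q[(q[:,0]>=x)&(q[:,0]<x+5)]
    if len(s): print(x,len(s),s.mean(0))
E
```

```text
tcp clamp [-0.7 10.2] 169.56082334045706 ang 19.166320194884563 [ 0.3  0.2 -0.1]
-27 2 [-22.6   7.6 142.9]
-22 11 [-19.9   6.9 146.8]
-17 7 [-14.2   7.2 145.6]
-12 8 [-10.    7.6 146.4]
-7 7 [ -4.5   6.7 147.4]
-2 9 [  0.6   6.8 146.8]
3 7 [  5.1   6.9 145.8]
8 10 [  9.5   7.2 146.1]
13 8 [ 14.9   7.2 145.3]
18 16 [ 21.2   8.5 147.3]
23 16 [ 24.4  12.6 146.7]
```

```bash
cat >> k.py <<'E'
def face(tag,y,z0,z1):
    eyes.camera("top"); s=monitor.state(); tt=s["tcp_pos"]; c=eyes.camera("scene"); np.savez("scene"+tag+".npz",**c); X=pts(c).reshape(-1,3); X=X[np.isfinite(X).all(1)]; L=np.c_[(X[:,:2]-c0)@A.T,X[:,2]]*1000
    q=L[(abs(L[:,0])<32)&(abs(L[:,1]-y)<15)&(L[:,2]>z0)&(L[:,2]<z1)]
    f=q[abs(q[:,0])<15]; print("tcp",A@(tt[:2]-c0)*1000,"face y",np.median(f[:,1]),"x",np.percentile(q[:,0],[1,99]),"zmin",q[:,2].min())
E
python3 - <<'E'
from k import *
face("4",10,134,157)
E
```

```text
tcp clamp [-0.7 10.2] 169.56082334045706 ang 19.166320194884563 [ 0.3  0.2 -0.1]
tcp [-0.5  9.3] face y 4.837915441205208 x [-25.   27.3] zmin 136.05085044026222
```

Scene view: spacer is parallel to the tray, its face about 3 mm clear of the tray wall. Adding 1.5 mm and lowering.

>>> {"method": "servo_tool", "body": {"increments": [[-0.0002, 0.0015, -0.015, 0, 0, 0, 230], [0, 0, -0.02, 0, 0, 0, 230], [0, 0, -0.02, 0, 0, 0, 230], [0, 0, -0.02, 0, 0, 0, 230], [0, 0, -0.015, 0, 0, 0, 230], [0, 0, -0.01, 0, 0, 0, 230], [0, 0, -0.008, 0, 0, 0, 230], [0, 0, -0.006, 0, 0, 0, 230], [0, 0, -0.003, 0, 0, 0, 230], [0, 0, 0, 0, 0, 0, 230]]}}

```text
time_s: 7.4
tcp_pos: [0.486, 0.2985, 0.0533]
eef_rot: [[0.945, -0.0, -0.327], [0.327, -0.0, 0.945], [-0.0, -1.0, 0.0]]
contact_force: [0.1, -0.2, -0.9]
width: 0.254
```

>>> {"method": "servo_tool", "body": {"increments": [[0, 0, -0.001, 0, 0, 0, 230], [0, 0, -0.001, 0, 0, 0, 230], [0, 0, 0, 0, 0, 0, 230], [0, 0, 0, 0, 0, 0, 230], [0, 0, 0, 0, 0, 0, 230], [0, 0, 0, 0, 0, 0, 230], [0, 0, 0, 0, 0, 0, 230], [0, 0, 0, 0, 0, 0, 230], [0, 0, 0, 0, 0, 0, 230], [0, 0, 0, 0, 0, 0, 230]]}}

```text
time_s: 8.4
tcp_pos: [0.486, 0.2986, 0.0513]
eef_rot: [[0.945, 0.0, -0.327], [0.327, -0.0, 0.945], [0.0, -1.0, -0.0]]
contact_force: [-0.3, 0.0, -1.6]
width: 0.253
```

>>> {"method": "servo_tool", "body": {"increments": [[0, 0, -0.0005, 0, 0, 0, 230], [0, 0, -0.0005, 0, 0, 0, 230], [0, 0, 0, 0, 0, 0, 230], [0, 0, 0, 0, 0, 0, 230], [0, 0, 0, 0, 0, 0, 230], [0, 0, 0, 0, 0, 0, 230], [0, 0, 0, 0, 0, 0, 230], [0, 0, 0, 0, 0, 0, 230], [0, 0, 0, 0, 0, 0, 230], [0, 0, 0, 0, 0, 0, 230]]}}

```text
time_s: 9.4
tcp_pos: [0.486, 0.2986, 0.0504]
eef_rot: [[0.945, 0.0, -0.327], [0.327, 0.0, 0.945], [0.0, -1.0, 0.0]]
contact_force: [-1.7, -0.2, 4.1]
width: 0.25
```

```bash
python3 - <<'E'
from k import *
face("5",10,14,45)
c=dict(np.load("scene5.npz")); cv2.imwrite("pics/s5.png",cv2.resize(c["color"][130:240,200:340],None,fx=5,fy=5,interpolation=cv2.INTER_CUBIC))
E
```

```text
tcp clamp [ 0.1 11.9] 50.401933649089294 ang 19.09429302294224 [-1.7 -0.2  4.1]
tcp [ 0.1 12. ] face y 7.22301359389389 x [-22.3  31.1] zmin 17.62508563479631
```

View pics/s5.png

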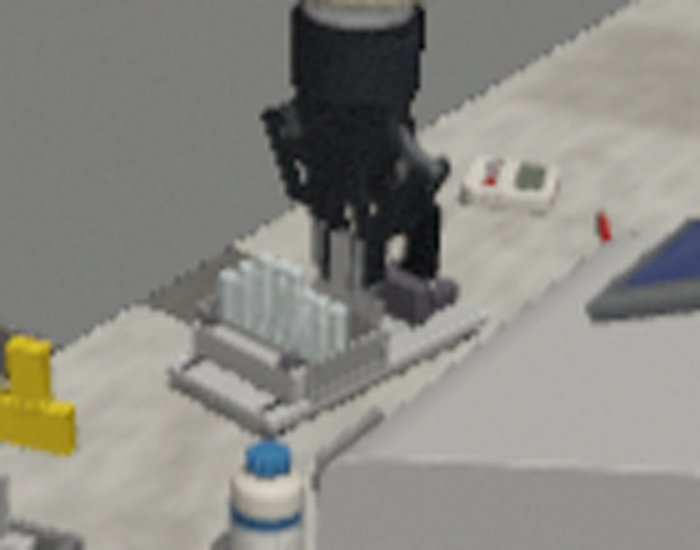

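Spacer is on the plate (≈ +5 N) behind the tray, at crop (345,290). Sliding it gently against the tray.

>>> {"method": "servo_tool", "body": {"increments": [[0.0001, -0.0004, 0.0003, 0, 0, 0, 230], [0.0001, -0.0004, 0, 0, 0, 0, 230], [0.0001, -0.0004, 0, 0, 0, 0, 230], [0.0001, -0.0004, 0, 0, 0, 0, 230], [0.0002, -0.0004, 0, 0, 0, 0, 230], [0.0002, -0.0004, 0, 0, 0, 0, 230], [0.0002, -0.0004, 0, 0, 0, 0, 230], [0, 0, 0, 0, 0, 0, 230], [0, 0, 0, 0, 0, 0, 230], [0, 0, 0, 0, 0, 0, 230]]}}

```text
time_s: 10.5
tcp_pos: [0.4869, 0.2958, 0.0506]
eef_rot: [[0.945, -0.0, -0.327], [0.327, 0.0, 0.945], [-0.0, -1.0, 0.0]]
contact_force: [0.2, 1.1, -0.1]
width: 0.246
```

>>> {"method": "servo_tool", "body": {"increments": [[0.0001, -0.0003, 0, 0, 0, 0, 230], [0.0001, -0.0003, 0, 0, 0, 0, 230], [0.0001, -0.0003, 0, 0, 0, 0, 230], [0.0001, -0.0003, 0, 0, 0, 0, 230], [0, 0, 0, 0, 0, 0, 230], [0, 0, 0, 0, 0, 0, 230], [0, 0, 0, 0, 0, 0, 230], [0, 0, 0, 0, 0, 0, 230], [0, 0, 0, 0, 0, 0, 230], [0, 0, 0, 0, 0, 0, 230]]}}

```text
time_s: 11.5
tcp_pos: [0.4872, 0.2951, 0.0506]
eef_rot: [[0.945, -0.0, -0.328], [0.328, 0.0, 0.945], [0.0, -1.0, 0.001]]
contact_force: [-1.1, 5.3, -0.4]
width: 0.249
```

Firm touch on the tray at clamp y ≈ 8 (so the face is at about 2, agreeing with the images). Release and rise.

>>> {"method": "servo_tool", "body": {"increments": [[-0.0001, 0.0003, 0, 0, 0, 0, 200], [0, 0, 0, 0, 0, 0, 150], [0, 0, 0, 0, 0, 0, 110], [0, 0, 0, 0, 0, 0, 90], [0, 0, 0, 0, 0, 0, 90], [0, 0, 0.01, 0, 0, 0, 90], [0, 0, 0.02, 0, 0, 0, 90], [0, 0, 0.03, 0, 0, 0, 90], [0, 0, 0.04, 0, 0, 0, 90], [0, 0, 0.02, 0, 0, 0, 90]]}}

```text
time_s: 12.5
tcp_pos: [0.4883, 0.2951, 0.1743]
eef_rot: [[0.945, 0.003, -0.327], [0.327, 0.002, 0.945], [0.004, -1.0, 0.001]]
contact_force: [0.6, -0.6, -0.4]
width: 0.644
```

```bash
python3 - <<'E'
from k import *
look(76,90,"6",(20,15)); face("6b",8,47,75)
E
```

```text
tcp clamp [1.2 7.8] 174.3418346054493 ang 19.065996035838737 [ 0.6 -0.6 -0.4]
scene 26 ((2.1124277114868164, 8.606401443481445), (24.671449661254883, 12.383926391601562), 13.0272216796875) [-9.2  2.4 76.3  4.8  6.3 81.7 14.  13.9 84.2]
tcp [0.8 8.1] face y 4.848382600932437 x [-9.8 24.3] zmin 47.133403918884284
```

>>> {"method": "servo_tool", "body": {"increments": [[0.009, -0.017, 0, 0, 0, 0.025, 90], [0.0175, -0.0338, 0, 0, 0, 0.05, 90], [0.0175, -0.0338, 0, 0, 0, 0.05, 90], [0.0175, -0.0338, 0, 0, 0, 0.05, 90], [0.0175, -0.0338, 0, 0, 0, 0.05, 90], [0.0175, -0.0338, 0, 0, 0, 0.05, 90], [0.0175, -0.0338, 0, 0, 0, 0.05, 90], [0.0175, -0.0338, 0, 0, 0, 0.05, 90], [0.0085, -0.0167, 0, 0, 0, 0.02, 90], [0, 0, 0, 0, 0, 0, 90]]}}

```text
time_s: 13.7
tcp_pos: [0.6274, 0.0202, 0.1691]
eef_rot: [[0.749, -0.002, -0.662], [0.662, -0.002, 0.749], [-0.003, -1.0, -0.0]]
contact_force: [-0.2, 0.0, -0.2]
width: 0.65
```

```bash
python3 - <<'E'
from k import *
eyes.camera("top");s=monitor.state(); print(s["tcp_pos"]*1000,np.degrees(np.arctan2(s["eef_rot"][1,0],s["eef_rot"][0,0])))
E
```

```text
tcp clamp [  42.6 -297.4] 169.05025280757235 ang 41.45590240915143 [-0.2  0.  -0.2]
[626.7  22.9 169.1] 41.55044081529716
```

>>> {"method": "servo_tool", "body": {"increments": [[0, 0, 0, 0, 0, 0, 90], [0, 0, -0.02, 0, 0, 0, 90], [0, 0, -0.025, 0, 0, 0, 90], [0, 0, -0.02, 0, 0, 0, 90], [0, 0, -0.01, 0, 0, 0, 90], [0, 0, 0, 0, 0, 0, 90], [0, 0, 0, 0, 0, 0, 90], [0, 0, 0, 0, 0, 0, 90], [0, 0, 0, 0, 0, 0, 90], [0, 0, 0, 0, 0, 0, 90]]}}

```text
time_s: 14.75
tcp_pos: [0.6275, 0.0246, 0.0963]
eef_rot: [[0.746, 0.001, -0.666], [0.666, 0.0, 0.746], [0.001, -1.0, -0.001]]
contact_force: [-0.2, -0.6, -0.2]
width: 0.644
```

>>> {"method": "servo_tool", "body": {"increments": [[0.0007, 0.0006, -0.015, 0, 0, 0, 90], [0, 0, -0.02, 0, 0, 0, 90], [0, 0, -0.01, 0, 0, 0, 90], [0, 0, -0.01, 0, 0, 0, 90], [0, 0, -0.0013, 0, 0, 0, 90], [0, 0, 0, 0, 0, 0, 90], [0, 0, 0, 0, 0, 0, 150], [0, 0, 0, 0, 0, 0, 230], [0, 0, 0, 0, 0, 0, 230], [0, 0, 0, 0, 0, 0, 230]], "squeeze": 40}}

```text
time_s: 15.75
tcp_pos: [0.6283, 0.0252, 0.0399]
eef_rot: [[0.746, 0.001, -0.666], [0.666, 0.0, 0.746], [0.001, -1.0, -0.001]]
contact_force: [-0.2, 0.0, 3.1]
width: 0.251
```

>>> {"method": "servo_tool", "body": {"increments": [[0, 0, 0, 0, 0, 0, 230], [0, 0, 0, 0, 0, 0, 230], [0, 0, 0.01, 0, 0, 0, 230], [0, 0, 0.01, 0, 0, 0, 230], [0, 0, 0.02, 0, 0, 0, 230], [0, 0, 0.03, 0, 0, 0, 230], [0, 0, 0.03, 0, 0, 0, 230], [0, 0, 0.03, 0, 0, 0, 230], [0, 0, 0, 0, 0, 0, 230], [0, 0, 0, 0, 0, 0, 230]]}}

```text
time_s: 16.75
tcp_pos: [0.6282, 0.0253, 0.1705]
eef_rot: [[0.746, 0.002, -0.666], [0.666, 0.0, 0.746], [0.002, -1.0, -0.001]]
contact_force: [-0.7, 0.1, -1.7]
width: 0.246
```

>>> {"method": "servo_tool", "body": {"increments": [[-0.009, 0.0178, 0, 0, 0, -0.025, 230], [-0.0183, 0.0358, 0, 0, 0, -0.05, 230], [-0.0183, 0.0358, 0, 0, 0, -0.05, 230], [-0.0183, 0.0358, 0, 0, 0, -0.05, 230], [-0.0183, 0.0358, 0, 0, 0, -0.05, 230], [-0.0183, 0.0358, 0, 0, 0, -0.05, 230], [-0.0183, 0.0358, 0, 0, 0, -0.05, 230], [-0.0183, 0.0358, 0, 0, 0, -0.05, 230], [-0.009, 0.0174, 0, 0, 0, -0.02, 230], [0, 0, 0, 0, 0, 0, 230]]}}

```text
time_s: 17.75
tcp_pos: [0.4789, 0.3146, 0.168]
eef_rot: [[0.943, -0.003, -0.332], [0.332, 0.0, 0.943], [-0.003, -1.0, 0.001]]
contact_force: [-0.6, -0.3, -0.8]
width: 0.248
```

>>> {"method": "servo_tool", "body": {"increments": [[0, 0, 0, 0, 0, 0, 230], [0, 0, 0, 0, 0, 0, 230], [0, 0, 0, 0, 0, 0, 230], [0, 0, -0.005, 0, 0, 0, 230], [0, 0, -0.005, 0, 0, 0, 230], [0, 0, 0, 0, 0, 0, 230], [0, 0, 0, 0, 0, 0, 230], [0, 0, 0, 0, 0, 0, 230], [0, 0, 0, 0, 0, 0, 230], [0, 0, 0, 0, 0, 0, 230]]}}

```text
time_s: 18.75
tcp_pos: [0.4819, 0.3111, 0.1594]
eef_rot: [[0.945, 0.0, -0.327], [0.327, 0.0, 0.945], [0.0, -1.0, 0.0]]
contact_force: [0.2, -0.3, 0.2]
width: 0.252
```

```bash
python3 - <<'E'
from k import *
face("7",20,126,147)
c=dict(np.load("scene7.npz")); X=pts(c).reshape(-1,3); X=X[np.isfinite(X).all(1)]; L=np.c_[(X[:,:2]-c0)@A.T,X[:,2]]*1000
q=L[(abs(L[:,0])<32)&(abs(L[:,1]-22)<20)&(L[:,2]>126)&(L[:,2]<147)]
for x in range(-25,25,10): f=q[(q[:,0]>x)&(q[:,0]<x+10)]; print(x,len(f),np.median(f,axis=0))
E
```

```text
tcp clamp [ 0.3 25.1] 159.4181197264394 ang 19.099557937948813 [ 0.2 -0.3  0.2]
tcp [ 0.3 25.1] face y 20.517930163821546 x [-23.2  27. ] zmin 126.5041996028006
-25 13 [-21.5  21.3 136.5]
-15 19 [ -9.6  20.4 136.7]
-5 15 [  0.9  20.4 137.5]
5 17 [  9.5  20.6 136.2]
15 20 [ 22.   21.5 136.7]
```

>>> {"method": "servo_tool", "body": {"increments": [[0, 0, -0.015, 0, 0, 0, 230], [0, 0, -0.02, 0, 0, 0, 230], [0, 0, -0.02, 0, 0, 0, 230], [0, 0, -0.02, 0, 0, 0, 230], [0, 0, -0.015, 0, 0, 0, 230], [0, 0, -0.01, 0, 0, 0, 230], [0, 0, -0.005, 0, 0, 0, 230], [0, 0, -0.002, 0, 0, 0, 230], [0, 0, -0.001, 0, 0, 0, 230], [0, 0, -0.0005, 0, 0, 0, 230]]}}

```text
time_s: 19.85
tcp_pos: [0.4821, 0.3112, 0.0513]
eef_rot: [[0.945, 0.001, -0.327], [0.327, 0.001, 0.945], [0.001, -1.0, 0.0]]
contact_force: [-0.4, 0.1, -1.0]
width: 0.249
```

>>> {"method": "servo_tool", "body": {"increments": [[0, 0, -0.0005, 0, 0, 0, 230], [0, 0, 0, 0, 0, 0, 230], [0, 0, 0, 0, 0, 0, 230], [0, 0, 0, 0, 0, 0, 230], [0, 0, 0, 0, 0, 0, 230], [0, 0, 0, 0, 0, 0, 230], [0, 0, 0, 0, 0, 0, 230], [0, 0, 0, 0, 0, 0, 230], [0, 0, 0, 0, 0, 0, 230], [0, 0, 0, 0, 0, 0, 230]]}}

```text
time_s: 20.85
tcp_pos: [0.4818, 0.311, 0.0503]
eef_rot: [[0.945, -0.0, -0.327], [0.327, -0.0, 0.945], [-0.0, -1.0, 0.0]]
contact_force: [-0.2, 0.1, -1.0]
width: 0.247
```

>>> {"method": "servo_tool", "body": {"increments": [[0, 0, -0.0004, 0, 0, 0, 230], [0.0002, -0.0005, 0, 0, 0, 0, 230], [0.0002, -0.0005, 0, 0, 0, 0, 230], [0.0002, -0.0005, 0, 0, 0, 0, 230], [0.0002, -0.0005, 0, 0, 0, 0, 230], [0.0002, -0.0005, 0, 0, 0, 0, 230], [0.0002, -0.0005, 0, 0, 0, 0, 230], [0.0001, -0.0005, 0, 0, 0, 0, 230], [0, 0, 0, 0, 0, 0, 230], [0, 0, 0, 0, 0, 0, 230]]}}

```text
time_s: 21.85
tcp_pos: [0.4829, 0.3081, 0.0499]
eef_rot: [[0.945, -0.0, -0.328], [0.328, 0.001, 0.945], [-0.0, -1.0, 0.001]]
contact_force: [-3.3, 3.9, 1.3]
width: 0.254
```

>>> {"method": "servo_tool", "body": {"increments": [[0.0001, -0.0004, 0, 0, 0, 0, 230], [0.0001, -0.0003, 0, 0, 0, 0, 230], [0, 0, 0, 0, 0, 0, 230], [0, 0, 0, 0, 0, 0, 230], [0, 0, 0, 0, 0, 0, 230], [0, 0, 0, 0, 0, 0, 230], [0, 0, 0, 0, 0, 0, 230], [0, 0, 0, 0, 0, 0, 230], [0, 0, 0, 0, 0, 0, 230], [0, 0, 0, 0, 0, 0, 230]]}}

```text
time_s: 22.85
tcp_pos: [0.4829, 0.308, 0.0499]
eef_rot: [[0.945, -0.0, -0.328], [0.328, 0.001, 0.945], [0.0, -1.0, 0.001]]
contact_force: [-3.0, 5.7, 0.6]
width: 0.247
```

>>> {"method": "servo_tool", "body": {"increments": [[0, 0, 0, 0, 0, 0, 200], [0, 0, 0, 0, 0, 0, 150], [0, 0, 0, 0, 0, 0, 110], [0, 0, 0, 0, 0, 0, 90], [0, 0, 0, 0, 0, 0, 90], [0, 0, 0.01, 0, 0, 0, 90], [0, 0, 0.02, 0, 0, 0, 90], [0, 0, 0.03, 0, 0, 0, 90], [0, 0, 0.04, 0, 0, 0, 90], [0, 0, 0.02, 0, 0, 0, 90]]}}

```text
time_s: 23.85
tcp_pos: [0.4844, 0.307, 0.1736]
eef_rot: [[0.945, 0.003, -0.327], [0.327, 0.002, 0.945], [0.004, -1.0, 0.001]]
contact_force: [1.3, 0.3, -0.1]
width: 0.648
```

>>> {"method": "servo_tool", "body": {"increments": [[-0.008, 0.024, 0, 0, 0, 0, 255], [-0.012, 0.036, 0, 0, 0, 0, 255], [-0.012, 0.036, 0, 0, 0, 0, 255], [0, 0, 0, 0, 0, 0, 255], [0, 0, 0, 0, 0, 0, 255], [0, 0, 0, 0, 0, 0, 255], [0, 0, 0, 0, 0, 0, 255], [0, 0, 0, 0, 0, 0, 255], [0, 0, 0, 0, 0, 0, 255], [0, 0, 0, 0, 0, 0, 255]]}}

```text
time_s: 24.85
tcp_pos: [0.4515, 0.4025, 0.1699]
eef_rot: [[0.945, -0.0, -0.327], [0.327, -0.0, 0.945], [-0.0, -1.0, 0.0]]
contact_force: [1.1, 0.9, 0.4]
width: 0.002
```

```bash
python3 - <<'E'
from k import *
for n in("top","scene"): np.savez(n+"8.npz",**eyes.camera(n))
a=cv2.resize(dict(np.load("scene8.npz"))["color"][130:240,200:300],None,fx=4,fy=4,interpolation=cv2.INTER_CUBIC)
b=cv2.resize(dict(np.load("top8.npz"))["color"][190:300,180:280],None,fx=4,fy=4,interpolation=cv2.INTER_CUBIC)
cv2.imwrite("pics/s8.png",np.hstack([a,b]))
E
python3 g.py 8 | grep -E "post top|jaw top|rim"
```

```text
tcp clamp [  1.5 121.3] 169.9405304753513 ang 19.061982578207687 [1.1 0.9 0.4]
top tray rim 280 x [-55.  -54.8  44.4  45.3] y [-74.9 -74.5   8.2  15. ] z 41.612276241304414 ((-4.829456329345703, -29.949050903320312), (100.32073211669922, 89.89891052246094), 0.05853749066591263)
top jaw top 93 x [-30.6 -29.7  27.4  28.5] y [45.1 45.3 58.9 59. ] z 45.06491112101487 ((-1.0941848754882812, 52.18248748779297), (13.65542984008789, 59.039512634277344), 89.3208999633789)
top post top 18 x [-10.1  -8.8   8.4   8.7] y [72.9 73.2 80.8 81.3] z 82.66812054917702 ((-0.5403556823730469, 75.99310302734375), (18.896656036376953, 6.798421382904053), 14.317710876464844)
scene tray rim 271 x [-57.1 -51.3  45.7  46.6] y [-75.4 -74.   10.8  14.6] z 40.36060171829531 ((-5.1190185546875, -29.985431671142578), (89.7968521118164, 103.37174987792969), 89.2341537475586)
scene jaw top 36 x [-12.2  -9.4  30.3  30.6] y [42.9 43.3 59.8 59.9] z 43.71774237465707 ((9.18047046661377, 51.40073013305664), (42.655086517333984, 16.966720581054688), 0.6311522126197815)
scene post top 31 x [-9.5 -8.8  7.8  8. ] y [72.6 72.9 87.1 87.4] z 78.99165958298701 ((-0.7946786880493164, 79.99422454833984), (17.141210556030273, 13.911359786987305), 4.468276500701904)
```

View pics/s8.png

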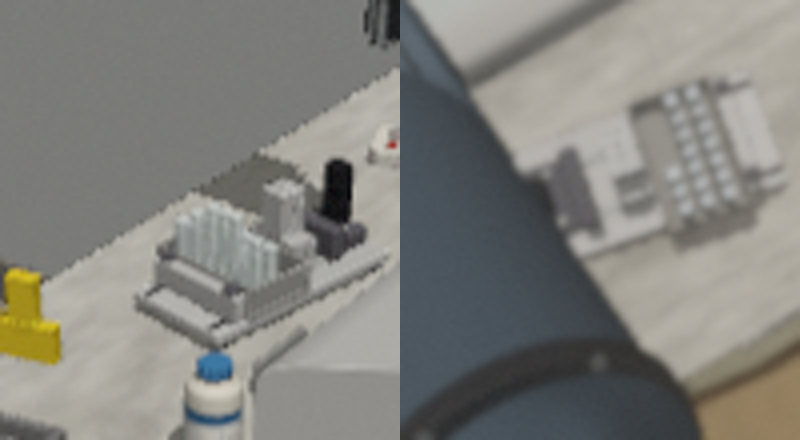

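Both spacers stand upright side by side between tray and jaw (scene crop (285,215), top crop (635,190)), the jaw still open. Going down behind the post with the fingers shut.

>>> {"method": "servo_tool", "body": {"increments": [[-0.0014, -0.0005, -0.015, 0, 0, 0, 255], [0, 0, -0.025, 0, 0, 0, 255], [0, 0, -0.03, 0, 0, 0, 255], [0, 0, -0.025, 0, 0, 0, 255], [0, 0, -0.015, 0, 0, 0, 255], [0, 0, -0.01, 0, 0, 0, 255], [0, 0, -0.002, 0, 0, 0, 255], [0, 0, 0, 0, 0, 0, 255], [0.001, -0.0028, 0, 0, 0, 0, 255], [0.001, -0.0028, 0, 0, 0, 0, 255]]}}

```text
time_s: 25.95
tcp_pos: [0.4524, 0.3968, 0.0488]
eef_rot: [[0.945, 0.001, -0.327], [0.327, 0.001, 0.945], [0.001, -1.0, 0.001]]
contact_force: [0.3, -1.1, -1.2]
width: -0.001
```

>>> {"method": "servo_tool", "body": {"increments": [[0.001, -0.0028, 0, 0, 0, 0, 255], [0.001, -0.0028, 0, 0, 0, 0, 255], [0.001, -0.0028, 0, 0, 0, 0, 255], [0.001, -0.0028, 0, 0, 0, 0, 255], [0.001, -0.0028, 0, 0, 0, 0, 255], [0, 0, 0, 0, 0, 0, 255], [0, 0, 0, 0, 0, 0, 255], [0, 0, 0, 0, 0, 0, 255], [0, 0, 0, 0, 0, 0, 255], [0, 0, 0, 0, 0, 0, 255]]}}

```text
time_s: 26.95
tcp_pos: [0.4569, 0.3828, 0.0479]
eef_rot: [[0.945, -0.0, -0.327], [0.327, 0.0, 0.945], [-0.0, -1.0, 0.0]]
contact_force: [0.0, -0.2, 0.7]
width: -0.001
```

>>> {"method": "servo_tool", "body": {"increments": [[0.0007, -0.0019, 0, 0, 0, 0, 255], [0.0006, -0.0019, 0, 0, 0, 0, 255], [0.0007, -0.0019, 0, 0, 0, 0, 255], [0.0006, -0.0019, 0, 0, 0, 0, 255], [0.0007, -0.0019, 0, 0, 0, 0, 255], [0.0006, -0.0019, 0, 0, 0, 0, 255], [0.0007, -0.0019, 0, 0, 0, 0, 255], [0, 0, 0, 0, 0, 0, 255], [0, 0, 0, 0, 0, 0, 255], [0, 0, 0, 0, 0, 0, 255]]}}

```text
time_s: 27.95
tcp_pos: [0.4615, 0.3694, 0.0479]
eef_rot: [[0.945, -0.0, -0.327], [0.327, -0.0, 0.945], [-0.0, -1.0, -0.0]]
contact_force: [-1.6, 3.2, -0.7]
width: -0.003
```

>>> {"method": "servo_tool", "body": {"increments": [[0.0003, -0.0009, 0, 0, 0, 0, 255], [0.0003, -0.0009, 0, 0, 0, 0, 255], [0.0003, -0.0009, 0, 0, 0, 0, 255], [0.0003, -0.0009, 0, 0, 0, 0, 255], [0, 0, 0, 0, 0, 0, 255], [0, 0, 0, 0, 0, 0, 255], [0, 0, 0, 0, 0, 0, 255], [0, 0, 0, 0, 0, 0, 255], [0, 0, 0, 0, 0, 0, 255], [0, 0, 0, 0, 0, 0, 255]]}}

```text
time_s: 28.95
tcp_pos: [0.4627, 0.3658, 0.0479]
eef_rot: [[0.945, -0.0, -0.327], [0.327, -0.0, 0.945], [-0.0, -1.0, -0.0]]
contact_force: [-1.6, 4.1, -1.6]
width: -0.001
```

>>> {"method": "servo_tool", "body": {"increments": [[0.0003, -0.0009, 0, 0, 0, 0, 255], [0.0003, -0.0009, 0, 0, 0, 0, 255], [0, 0, 0, 0, 0, 0, 255], [0, 0, 0, 0, 0, 0, 255], [0, 0, 0, 0, 0, 0, 255], [0, 0, 0, 0, 0, 0, 255], [0, 0, 0, 0, 0, 0, 255], [0, 0, 0, 0, 0, 0, 255], [0, 0, 0, 0, 0, 0, 255], [0, 0, 0, 0, 0, 0, 255]]}}

```text
time_s: 29.95
tcp_pos: [0.4633, 0.3642, 0.0479]
eef_rot: [[0.945, -0.0, -0.327], [0.327, 0.0, 0.945], [0.0, -1.0, 0.0]]
contact_force: [-2.4, 5.2, -2.0]
width: -0.001
```

>>> {"method": "servo_tool", "body": {"increments": [[0.0003, -0.0009, 0, 0, 0, 0, 255], [0, 0, 0, 0, 0, 0, 255], [0, 0, 0, 0, 0, 0, 255], [0, 0, 0, 0, 0, 0, 255], [0, 0, 0, 0, 0, 0, 255], [0, 0, 0, 0, 0, 0, 255], [0, 0, 0, 0, 0, 0, 255], [0, 0, 0, 0, 0, 0, 255], [0, 0, 0, 0, 0, 0, 255], [0, 0, 0, 0, 0, 0, 255]]}}

```text
time_s: 30.95
tcp_pos: [0.4635, 0.3636, 0.0479]
eef_rot: [[0.945, -0.0, -0.328], [0.328, 0.001, 0.945], [0.0, -1.0, 0.001]]
contact_force: [-2.1, 5.6, -1.9]
width: -0.002
```

>>> {"method": "servo_tool", "body": {"increments": [[0.0002, -0.0005, 0, 0, 0, 0, 255], [0, 0, 0, 0, 0, 0, 255], [0, 0, 0, 0, 0, 0, 255], [0, 0, 0, 0, 0, 0, 255], [0, 0, 0, 0, 0, 0, 255], [0, 0, 0, 0, 0, 0, 255], [0, 0, 0, 0, 0, 0, 255], [0, 0, 0, 0, 0, 0, 255], [0, 0, 0, 0, 0, 0, 255], [0, 0, 0, 0, 0, 0, 255]]}}

```text
time_s: 31.95
tcp_pos: [0.4635, 0.3636, 0.0479]
eef_rot: [[0.945, -0.0, -0.328], [0.328, 0.001, 0.945], [0.0, -1.0, 0.001]]
contact_force: [-3.3, 7.0, -2.4]
width: -0.004
```

Now it's firm: the TCP stands still at jaw ≈ 26 mm (travel end is 20) while the force climbs. Building up to a solid push.

>>> {"method": "servo_tool", "body": {"increments": [[0.0003, -0.0009, 0, 0, 0, 0, 255], [0.0003, -0.0009, 0, 0, 0, 0, 255], [0, 0, 0, 0, 0, 0, 255], [0, 0, 0, 0, 0, 0, 255], [0, 0, 0, 0, 0, 0, 255], [0, 0, 0, 0, 0, 0, 255], [0, 0, 0, 0, 0, 0, 255], [0, 0, 0, 0, 0, 0, 255], [0, 0, 0, 0, 0, 0, 255], [0, 0, 0, 0, 0, 0, 255]]}}

```text
time_s: 32.95
tcp_pos: [0.4635, 0.3635, 0.0479]
eef_rot: [[0.944, -0.001, -0.329], [0.329, 0.003, 0.944], [0.0, -1.0, 0.003]]
contact_force: [-4.4, 11.6, -2.9]
width: -0.001
```

>>> {"method": "servo_tool", "body": {"increments": [[0.0003, -0.0009, 0, 0, 0, 0, 255], [0, 0, 0, 0, 0, 0, 255], [0, 0, 0, 0, 0, 0, 255], [0, 0, 0, 0, 0, 0, 255], [0, 0, 0, 0, 0, 0, 255], [0, 0, 0, 0, 0, 0, 255], [0, 0, 0, 0, 0, 0, 255], [0, 0, 0, 0, 0, 0, 255], [0, 0, 0, 0, 0, 0, 255], [0, 0, 0, 0, 0, 0, 255]]}}

```text
time_s: 33.95
tcp_pos: [0.4635, 0.3635, 0.048]
eef_rot: [[0.944, -0.001, -0.33], [0.33, 0.004, 0.944], [0.001, -1.0, 0.004]]
contact_force: [-4.1, 14.5, -3.7]
width: 0.001
```

>>> {"method": "servo_tool", "body": {"increments": [[0.0003, -0.0009, 0, 0, 0, 0, 255], [0.0002, -0.0005, 0, 0, 0, 0, 255], [0, 0, 0, 0, 0, 0, 255], [0, 0, 0, 0, 0, 0, 255], [0, 0, 0, 0, 0, 0, 255], [0, 0, 0, 0, 0, 0, 255], [0, 0, 0, 0, 0, 0, 255], [0, 0, 0, 0, 0, 0, 255], [0, 0, 0, 0, 0, 0, 255], [0, 0, 0, 0, 0, 0, 255]]}}

```text
time_s: 34.95
tcp_pos: [0.4635, 0.3635, 0.048]
eef_rot: [[0.944, -0.001, -0.331], [0.331, 0.005, 0.944], [0.001, -1.0, 0.005]]
contact_force: [-6.6, 18.7, -4.8]
width: 0.0
```

```bash
python3 - <<'E'
from k import *
for n in("top","scene"): np.savez(n+"9.npz",**eyes.camera(n))
c=dict(np.load("scene9.npz"))["color"]
cv2.imwrite("pics/s9.png",cv2.resize(c[140:280,160:320],None,fx=4,fy=4,interpolation=cv2.INTER_CUBIC))
E
python3 g.py 9 | grep -E "jaw top|stop top|rim"
```

```text
tcp clamp [ 0.1 80.6] 48.00847094074994 ang 19.33321886583339 [-6.6 18.7 -4.8]
top tray rim 264 x [-55.2 -54.9  44.2  44.9] y [-75.1 -74.3   3.7  14. ] z 41.391234583346545 ((-5.127895355224609, -30.51620864868164), (89.10520935058594, 100.09807586669922), 89.98921966552734)
top stop top 167 x [-48.3 -44.4  43.4  44.6] y [-75.1 -74.9 -48.7 -45. ] z 40.871518170063275 ((-1.4593048095703125, -62.43864440917969), (93.27156066894531, 29.02718162536621), 3.762547492980957)
scene tray rim 267 x [-56.8 -52.5  45.4  46.7] y [-76.3 -74.5   9.8  14.7] z 40.385147663415204 ((-5.205970764160156, -30.901771545410156), (103.84933471679688, 90.13627624511719), 0.9575151205062866)
scene stop top 213 x [-47.  -43.5  44.9  45.5] y [-76.5 -74.7 -47.2 -45.5] z 39.1377489191951 ((-0.6605682373046875, -61.388919830322266), (92.65874481201172, 30.50341796875), 0.8462604880332947)
scene jaw top 33 x [-10.   -7.3  29.1  29.2] y [31.6 31.7 68.4 69.3] z 44.04196597940999 ((10.346778869628906, 45.214942932128906), (22.31625747680664, 43.0669059753418), 32.64756393432617)
```

View pics/s9.png

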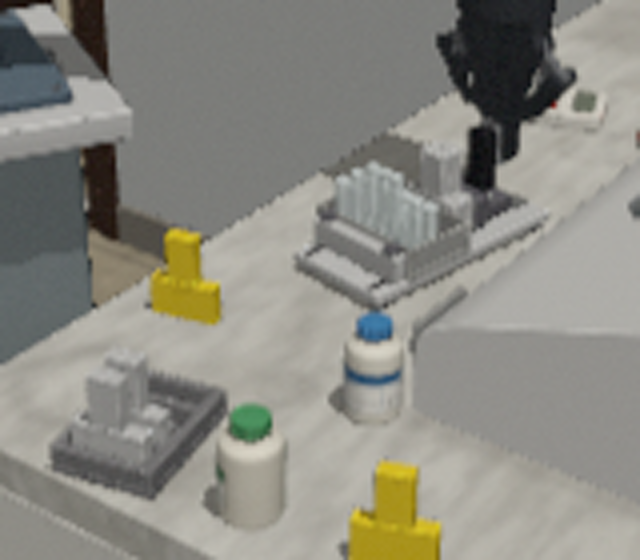

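Stack and tray are tight, with the jaw's post at (480,155) pressed by the fingers and the jaw on the upright stack at (445,180). Two spares are in the holder at (115,400), and the bottles, timer and yellow look-alikes are untouched. Handing in.

```bash
python3 -c "
from rig import job_done,monitor
print(monitor.state()['contact_force']); print(job_done())"
```

```text
[-6.33738082 18.89206829 -3.89322564]
the job is handed in; nothing more can be done
None
```

I stood two spacers, the two from the holder's +y side, upright in the gap between cuvette tray and jaw. I then pushed the jaw in with the closed fingers and handed the job in at about 35 s, still pushing.

**Last checks:**
- **Firm stop:** the fingers came to rest with the jaw about 26 mm from the clamp centre by arm position. Its travel ends at 20 mm, and two spacers in the measured gap of about 42 mm predict 26. From there the push rose from about 6 to 20 N with almost no further movement.
- **Final picture:** the stack is upright against the tray, and the two spare spacers are in the holder. The bottles, timer and yellow look-alikes look undisturbed.

**Limits:** in the final pictures the pushing arm hid the jaw from the top camera and part of it from the scene camera. The jaw position therefore rests on arm position and force. Camera positions for the spacers differed from the arm's by up to about 2 mm, within the stated calibration.

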